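Show a tube carrier's code to the bench reader by its mirror

ROBOT

A 6-joint arm with a two-finger parallel gripper is mounted at the origin on the work surface. World frame = base frame: x ahead of the robot, y to its left, z up, the work surface at z = 0. Lengths are in mm, angles in rad, forces in N, time in s.
With the tool pointing down it reaches from about 350 to 975 mm from the base axis. Payload 17.4 kg.
Tool frame: the origin (TCP) lies at the very end of the fingers, on their centre line; the grasp point (between the pads) lies 19 mm behind it; z points along the fingers, y is the line along which they close (so a half turn about z gives the same grasp; the last joint's range is limited). The gripper opens to 85 mm and grips with 20 to 120 N. Pads are 22 mm wide; open, the fingers measure 114 mm over their backs; the gripper's body (76 mm by 85 mm) begins 54 mm behind the grasp point. The pads swing forward as they close: fully open they stand 13 mm farther back than shut.
Start: joints at [1.26, 0.116, 1.442, -0, 1.584, -0.038], TCP at [181.872, 650.042, 231.303] pointing down, gripper open.
Joint ranges: [-2.83, 2.83], [-0.83, 2.19], [0.07, 2.5], [-1.14, 4.28], [0.01, 3], [-2.97, 2.97]. Speed limits (rad/s): [1.89, 1.89, 2.22, 3.14, 3.14, 3.14].

INTERFACE

Orientations are given as a unit quaternion [x, y, z, w].
In Python, from rig import env, vision, models gives the robot as it stands. Calls block until the motion is done:
- env.move_pose(position, orientation): joint-space move of the TCP to a pose.
- env.movel(position, ori=None, speed=150, guard=None): straight line of the TCP; ori=None keeps the orientation; speed is the mean speed in mm/s. With guard (N) it stops when the force on the tool has changed by that much, and returns True; else False.
- env.set_joints(angles): joint-space move.
- env.set_gripper(opening, force=None): opening from 0.0 (shut) to 1.0 (fully open); force is the grip in N (None keeps the last); returns when the fingers have stopped.
- env.wait(seconds).
- env.ik(position, orientation): joint angles nearest the present ones, or None.
- vision.read_camera(name): name is "scene" or "top" or "wrist"; returns the picture (480x640x3 uint8, red, green, blue); there is no depth.
- vision.get_calibration(name): a dict with "vfov" (degrees; the focal length in pixels is half the picture's height over the tangent of half this angle, whatever the lens; pixels are square), "cx", "cy" (the principal point, pixels), "distortion" ([k1, k2, p1, p2, k3] as OpenCV has them; the pictures are not rectified), "pose" (4x4, takes a point from camera to world coordinates). Camera axes: x right, y down, z forward; pixel columns grow to the right and rows downward; lengths in mm; the calibration is good to about 2 mm. A picture is of the moment at which its call begins: read the wrist's pose just before it. get_calibration takes no time and is no camera call; for the wrist camera it gives the pose at the moment of the call.
A pose or a line that the arm cannot do raises env.IKError and nothing moves.
- env.hand_in(): hands the job in; it is judged then, once.
Trained networks look in the newest picture that a camera, given by its name, has taken for a name from the list of things; names that differ only in an ending like _2 or _b are one class to them, and where a whole thing is asked for, a point or a joint stands for the part that bears it (a point fixed in the world has none). Each returns a list of dicts, best first, with "confidence" (0 to 1); they miss things now and then, are a little off and sometimes report something else, mostly with a low value. They report only what shows in the picture. A call takes as long as a camera call. They do not tell look-alikes from the thing itself.
- models.spot_in(camera, query): "rect" ([left, top, right, bottom] in pixels, round what is visible of it).
- models.place_of(camera, query): "point" ([column, row] in pixels: a listed point, or the origin of a listed thing).
Readings, each from a call of its own:
- env.read_time_s(): time.
- env.read_joint_pos(): joint angles.
- env.read_qvel(): joint speeds.
- env.read_tau(): joint torques, N m.
- env.read_ee_pos(): TCP position.
- env.read_eef_rot(): TCP orientation.
- env.read_force(): force on the tool from outside, world axes, zero at the start.
- env.read_moment(): the same for the moment, N m.
- env.read_gripper_width(): opening from 0.0 (shut) to 1.0 (fully open).
- env.read_grasp_force(): force on a finger pad.
Only numpy, scipy, OpenCV 4.12 (cv2) and the standard library are available. Lean on these libraries where they do the work, as an engineer would, in place of code of your own. Each camera call takes 0.05 s, during which the arm holds its last target. There are 200 camera calls.

TASK

Gently pick up the tube carrier that has the square code plate (never gripping it with more than about 40 N), keep it upright, and set it softly down inside the shallow parking tray with its code plate at the tray's end nearer the mirror, then let go of it. Then, without touching the mirror's glass, take the bar on top of the reader's sprung mirror and turn the mirror until the reader's camera sees the middle of the code plate in the middle of the mirror. Finish while still holding the mirror at that angle (it springs back if let go), and leave everything else on the bench where it is.

Things in the scene. Friction and masses are not known exactly. Their poses are not given: they have to be found in the camera images.
- carrier: white tube carrier: block 100 mm long (x) x 30 wide (y) x 45 high, 130-210 g, four capped clear tubes on top (to 72 mm). At its +x end an upright white square code plate 56 x 56 x 4 mm, from 20 to 76 mm high. Origin: centre of the block's underside, z up. Grip it across the 30 mm width. Starts standing on the bench. A like carrier without a plate is a bystander
- label (a point): the middle of the dark printed mark on the outer face of the code plate: 54 mm along the carrier's x from its origin, 52 mm above its underside; the mark faces along the carrier's +x
- tray: dark grey shallow metal parking tray, open on top, fixed: 120 mm long (x) x 50 wide x 10 high, 4 mm walls, inside 112 x 42 mm, floor 4 mm thick. Origin: centre of its underside. Its +x end is the one nearer the mirror
- reader: the reader: grey base plate 335 x 80 x 10 mm, fixed, with the mirror at one end and a small white camera at the other. Origin: on the mirror's vertical pivot axis at bench height. The camera (60 x 46 mm, up to 94 mm high) stands along +x and looks to -x, level, straight at the middle of the mirror
- lens (a point): front of the camera's lens: 212 mm along the reader's x from the pivot, 60 mm above the bench; the camera looks level at the mirror's middle
- bar (a point): middle of the mirror's grip bar, on the pivot axis, 116 mm above the bench. The bar is black, 50 mm long along the mirror's width (level), 12 mm thick, 28 mm high (102 to 130 mm above the bench); pinch it across its thickness from above. It turns with the mirror
- mirror (a joint): mirror angle about its vertical pivot, rad: 0 (spring rest) faces the camera squarely; positive is clockwise from above and turns the face towards the parking tray; stops at 0 and 1.2. A spring drives it back to 0 (0.06 N m at 0, 0.10 N m more per rad). The mirror in its frame reaches 94 mm high, the bar stands above it
- sight: invisible frame: the camera's line of sight after reflection. Origin: middle of the mirror, 56 mm above the bench on the pivot axis; its x axis points along the reflected line and turns twice as far as the mirror (at joint 0 it points back at the camera)
- spare_carrier: bystander: a carrier like the other, but without code plate, 100 x 30 x 72 mm, loose; origin under its centre
- bottle: bystander: white capped bottle, 48 mm across, 100 mm high, loose; origin under its centre
- jar: bystander: clear jar with white lid, 56 mm across, 60 mm high, loose; origin under its centre
- tip_box: bystander: grey box of yellow pipette tips 85 x 120 x 54 mm, loose; origin under its centre
- glass (a point): middle of the mirror glass (pale plate 78 wide x 58 high x 6 mm), 56 mm above the bench, on the pivot axis, in the plane of the face. Its x axis: outward normal, level, = reader's x turned clockwise by the joint angle. The camera sees the mark when this normal halves the angle between pivot-to-lens and pivot-to-mark. Glass is not to be touched
There are look-alikes about, which are no part of the job. What is shaped like the carrier but pink or purple is not meant.

How it is judged (in metres and radians):
On the way, in this order (a step that is already met when the one before it is completed fails the run):
1. the carrier stands in the tray, plate end towards the mirror, and is let go (x of carrier in the frame of tray between -0.012 and 0.012 m and y of carrier in the frame of tray between -0.012 and 0.012 m and z of carrier in the frame of tray below 0.008 m and angle between carrier's own z axis and vertical below 0.08 rad and x of label in the frame of tray above 0.03 m and contact force between the fingers and carrier below 0.1 N and linear speed of carrier below 0.02 m/s), for 0.2 s.
2. the fingers hold the mirror so that the camera sees the mark (y of label in the frame of sight between -0.02 and 0.02 m and x of label in the frame of sight above 0.1 m and contact force between the fingers and mirror above 2 N and value of joint mirror above 0.1 rad and velocity of joint mirror between -0.05 and 0.05 rad/s), for 0.3 s.
At the end, for the whole second after the job is handed in: The carrier stands upright on the tray floor, within 12 mm of its centre each way, plate to the mirror, let go, at rest; the fingers hold the mirror still (over 2 N) with the reflected line of sight within 20 mm sideways of the mark's middle (about 2 degrees of mirror) (all of step 1 and all of step 2); the arm keeps its last pose, push and grip.
It fails at once if the carrier is gripped too hard (more than 50 N on a finger) (contact force between the fingers and carrier above 100 N).
It fails at once if the carrier is pressed into the tray with over 80 N, or dropped (falls free faster than 0.5 m/s, from over about 1 cm) (contact force between carrier and tray above 80 N or (contact force between the fingers and carrier below 0.5 N and linear speed of carrier above 0.5 m/s)).
It fails at once if the carrier is tipped more than 29 degrees (angle between carrier's own z axis and vertical above 0.5 rad).
It fails at once if the mirror's glass is touched (contact force between mirror_c1 and anything else above 0.5 N).
It fails at once if a bystander is moved more than 30 mm (distance of any of spare_carrier, bottle, jar, tip_box from where it was at the start of the episode above 0.03 m).
It also fails if it takes over 51 s, if anything falls off the work surface, if the arm or the gripper's body presses on something with over 40 N, if the wrist force passes 120 N, or if a joint passes its speed limit or range.

## Working session

There is one attempt and no reset: what is moved stays moved. The work goes in short steps, each a Python script; the robot and the scene stay as the last script left them, time stands still between calls to the robot, and variables do not carry over. Pictures are saved under pics/ and viewed, at most 10 in all, crops included, and the job is handed in when it is done.

```bash
ls; mkdir -p pics
python3 - <<'E'
from rig import env,vision,models
import cv2,numpy as np
for c in ["scene","top"]:
    im=vision.read_camera(c); cv2.imwrite(f"pics/{c}0.png",im[:,:,::-1])
    k=vision.get_calibration(c); print(c,k["vfov"],k["cx"],k["cy"],k["distortion"],np.round(k["pose"],3).tolist())
    for q in ["carrier","label","tray","reader","lens","bar","glass","spare_carrier","bottle","jar","tip_box"]:
        print(q,[(np.round(d["point"]).tolist(),round(d["confidence"],2)) for d in models.place_of(c,q)][:4])
print(env.read_time_s())
E
```

```text
pics
scene 52.246176954797704 316.7235432439571 246.36571217047353 [-0.08302055  0.          0.          0.          0.        ] [[0.649, 0.402, -0.646, 1336.874], [0.761, -0.355, 0.543, -676.215], [-0.011, -0.844, -0.536, 751.682], [0.0, 0.0, 0.0, 1.0]]
carrier [([172.0, 293.0], 0.76), ([200.0, 325.0], 0.71), ([163.0, 359.0], 0.69)]
label [([219.0, 309.0], 0.92), ([148.0, 278.0], 0.87), ([140.0, 331.0], 0.67)]
tray [([284.0, 276.0], 0.8)]
reader [([375.0, 254.0], 0.96), ([376.0, 217.0], 0.43)]
lens [([377.0, 281.0], 0.61)]
bar [([376.0, 219.0], 0.69)]
glass [([377.0, 219.0], 0.71), ([384.0, 240.0], 0.64)]
spare_carrier [([254.0, 365.0], 0.64)]
bottle [([293.0, 335.0], 0.69)]
jar [([308.0, 233.0], 0.71), ([254.0, 365.0], 0.16)]
tip_box [([399.0, 206.0], 0.76), ([218.0, 306.0], 0.18)]
top 47.38351458291856 321.4931860213167 239.15812500877033 [-0.12758563  0.          0.          0.          0.        ] [[0.025, -0.997, 0.073, 485.415], [-1.0, -0.026, -0.017, 4.263], [0.019, -0.073, -0.997, 1371.716], [0.0, 0.0, 0.0, 1.0]]
carrier [([495.0, 252.0], 0.94), ([441.0, 275.0], 0.74), ([442.0, 328.0], 0.63)]
label [([466.0, 344.0], 0.97), ([500.0, 275.0], 0.91), ([431.0, 254.0], 0.79)]
tray [([341.0, 275.0], 0.91), ([443.0, 274.0], 0.17)]
reader [([239.0, 241.0], 0.95)]
lens [([301.0, 180.0], 0.67)]
bar [([235.0, 241.0], 0.85)]
glass [([236.0, 240.0], 0.79)]
spare_carrier [([438.0, 201.0], 0.61)]
bottle [([386.0, 206.0], 0.75)]
jar [([268.0, 324.0], 0.95)]
tip_box [([137.0, 301.0], 0.66)]
1.2
```

View pics/top0.png

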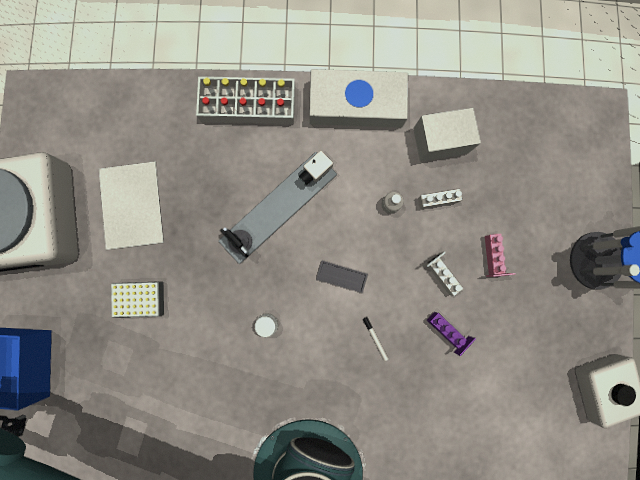

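View pics/scene0.png

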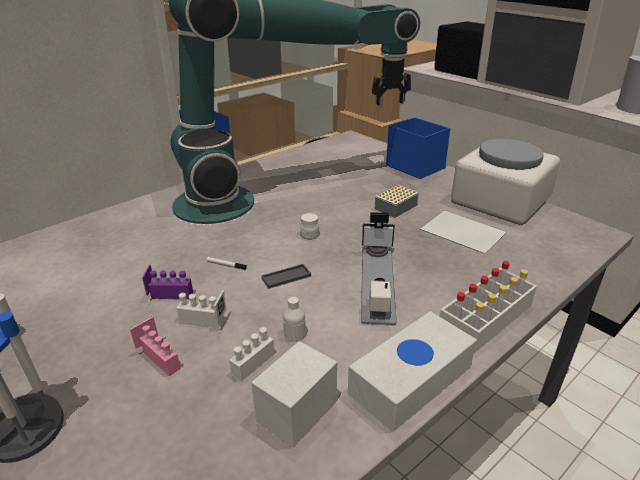

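The top view shows four things that could be taken for the carrier:
- White carrier with plate at (441,275), plate at about (433,258): this is the target.
- Pink one at (497,255): a look-alike.
- Purple one at (450,333): a look-alike.
- White one without a plate at (440,198): the spare.

The tray is at (341,275), the mirror at (236,241) and the camera at (318,165).

```bash
cat > h.py <<'E'
from rig import env,vision,models
import cv2,numpy as np
from scipy.spatial.transform import Rotation as R
def ray(c,uv,k=None):
    k=k or vision.get_calibration(c); f=240/np.tan(np.radians(k["vfov"]/2))
    K=np.array([[f,0,k["cx"]],[0,f,k["cy"]],[0,0,1]])
    n=cv2.undistortPoints(np.array([[uv]],float),K,np.array(k["distortion"]))[0,0]
    T=np.array(k["pose"]); return T[:3,3],T[:3,:3]@np.array([n[0],n[1],1])
def px(c,uv,z,k=None):
    o,d=ray(c,uv,k); return o+d*(z-o[2])/d[2]
def tri(*rs):
    A=0;b=0
    for o,d in rs:
        d=d/np.linalg.norm(d);P=np.eye(3)-np.outer(d,d);A=A+P;b=b+P@o
    return np.linalg.solve(A,b)
def quat(yaw):  # tool down, tool y (closing) at world angle yaw
    y=np.array([np.cos(yaw),np.sin(yaw),0]);z=np.array([0,0,-1.]);x=np.cross(y,z)
    return R.from_matrix(np.c_[x,y,z]).as_quat()
E
python3 - <<'E'
from h import *
P=lambda c,uv,z:np.round(px(c,uv,z),1)
print("carrier",P("top",(441,275),0),"scene",P("scene",(200,325),0))
print("label",np.round(tri(ray("top",(431,254)),ray("scene",(219,309))),1), P("top",(431,254),52))
print("tray",P("top",(341,275),0),P("scene",(284,276),0))
print("bar",P("top",(235,241),116),P("scene",(376,219),116))
print("reader",P("top",(239,241),0),P("scene",(375,254),0))
print("lens",P("top",(301,180),60),P("scene",(377,281),60))
for n,uv,uv2 in [("spare",(438,201),(254,365)),("bottle",(386,206),(293,335)),("jar",(268,324),(308,233)),("tip",(137,301),(399,206))]: print(n,P("top",uv,0),P("scene",uv2,0))
im=vision.read_camera("top")
g=im.astype(int).sum(2); m=np.zeros(g.shape,np.uint8); m[255:300,310:375]=(g[255:300,310:375]<240)
c=max(cv2.findContours(m,0,1)[0],key=cv2.contourArea); r=cv2.minAreaRect(c); print(r)
b=[px("top",p,8)for p in cv2.boxPoints(r)]; print(np.round(b,1).tolist(),np.mean(b,0))
T=np.eye(4);T[:3,:3]=R.from_quat(env.read_eef_rot()).as_matrix();T[:3,3]=env.read_ee_pos()
k=vision.get_calibration("wrist");print(np.round(np.linalg.inv(T)@k["pose"],3).tolist(),k["vfov"],k["cx"],k["cy"],k["distortion"])
E
```

```text
carrier [ 503.5 -323.7    0. ] scene [ 510.5 -336.7    0. ]
label [ 549.5 -293.4   48.5] [ 553.4 -285.9   52. ]
tray [497.7 -70.2   0. ] [484.7 -73.4   0. ]
bar [568.4 181.9 116. ] [572.1 173.  116. ]
reader [576.4 188.2   0. ] [569.2 181.    0. ]
lens [724.6  35.2  60. ] [714.5  31.9  60. ]
spare [ 692.  -314.3    0. ] [ 695.9 -312.7    0. ]
bottle [ 675.1 -180.7    0. ] [ 677.3 -194.6    0. ]
jar [371. 109.   0.] [357.2 113.6   0. ]
tip [418.  441.9   0. ] [422.  448.2   0. ]
((336.9706115722656, 266.11767578125), (10.6715669631958, 2.1828205585479736), 14.03624439239502)
[[519.7, -45.6, 8.0], [525.1, -46.8, 8.0], [519.3, -72.8, 8.0], [513.9, -71.6, 8.0]] [519.50040111 -59.21490031   8.        ]
[[0.001, -0.963, -0.271, 69.048], [1.0, 0.001, -0.0, -0.628], [0.001, -0.271, 0.963, -142.468], [0.0, 0.0, 0.0, 1.0]] 60.70250017305832 327.1635902062606 238.62030984837838 [-0.03746311  0.          0.          0.          0.        ]
```

Run:
```python
from h import *
a=0.65
for s in(1,-1):
    q=env.ik([506,-328,230],quat(a+s*np.pi/2)); print(s,None if q is None else np.round(q,2))
    q=env.ik([495,-72,230],quat(1.27+s*np.pi/2)); print(s,None if q is None else np.round(q,2))
    q=env.ik([570,178,200],quat(-.8+s*np.pi/2)); print('bar',s,None if q is None else np.round(q,2))
    q=env.ik([570,178,200],quat(-.8-.6+s*np.pi/2)); print('bar.6',s,None if q is None else np.round(q,2))
best=min((1,-1),key=lambda s:(lambda q:99 if q is None else abs(q[5]))(env.ik([506,-328,230],quat(a+s*np.pi/2))))
env.move_pose([506,-328,240],quat(a+best*np.pi/2))
k=vision.get_calibration("wrist")
im=vision.read_camera("wrist");cv2.imwrite("pics/w1.png",im[:,:,::-1])
for q,z in [("carrier",0),("label",52),("spare_carrier",0)]:
    print(q,[(np.round(d["point"]).tolist(),round(d["confidence"],2),np.round(px("wrist",d["point"],z,k),1)) for d in models.place_of("wrist",q)][:4])
print(best,env.read_time_s(),env.read_ee_pos())
```

```text
1 [-0.62 -0.04  1.6  -0.    1.58 -2.84]
1 None
bar 1 [ 0.26 -0.04  1.66 -0.    1.53 -0.51]
bar.6 1 [ 0.26 -0.04  1.66 -0.    1.53  0.09]
-1 [-0.62 -0.04  1.6  -0.    1.58  0.3 ]
-1 [-0.2  -0.27  1.81 -0.    1.6   0.11]
bar -1 [ 0.26 -0.04  1.66 -0.    1.53  2.63]
bar.6 -1 None
carrier [([463.0, 237.0], 0.94, array([ 556.4, -456.2,    0. ])), ([322.0, 203.0], 0.92, array([ 499.6, -326.8,    0. ])), ([250.0, 310.0], 0.73, array([ 367.4, -334.6,    0. ]))]
label [([447.0, 300.0], 0.85, array([ 505.6, -461.1,   52. ])), ([253.0, 388.0], 0.8, array([ 328.1, -375.9,   52. ])), ([320.0, 145.0], 0.71, array([ 544. , -292.3,   52. ]))]
spare_carrier [([446.0, 12.0], 0.67, array([ 695.5, -310.8,    0. ]))]
-1 5.0333 [ 506.16126277 -327.7780443   239.99934247]
```

View pics/w1.png

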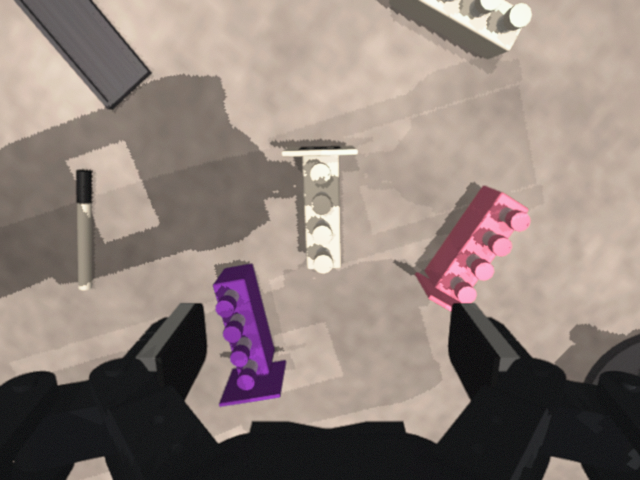

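The close crop shows the white carrier with its plate upright in the middle: tubes from (320,171) to (323,263), plate top edge from (283,152) to (357,151). The purple and pink look-alikes are below left and below right.

Run:
```python
from h import *
k=vision.get_calibration("wrist")
W=lambda uv,z:px("wrist",uv,z,k)[:2]
t=[W(p,72) for p in [(320,171),(321,204),(321,232),(323,263)]]
print("tubes",np.round(t,1).tolist(),np.mean(t,0)); d=t[0]-t[3]; print("axis",np.arctan2(d[1],d[0]),np.hypot(*d))
p=[W((283,152),76),W((357,151),76)]; d=p[0]-p[1]; print("plate",np.round(p,1).tolist(),np.mean(p,0),np.hypot(*d),np.arctan2(d[1],d[0])-np.pi/2)
b=[W((303,160),45),W((307,270),45),W((340,268),45),W((341,160),45)]; print("block",np.round(b,1).tolist())
im=vision.read_camera("wrist")
g=cv2.cvtColor(im,cv2.COLOR_RGB2HSV); crop=im[135:285,265:375]; cv2.imwrite("pics/c1.png",cv2.resize(crop[:,:,::-1],None,fx=4,fy=4,interpolation=2))
```

```text
tubes [[529.4, -303.4], [509.8, -319.2], [492.0, -332.6], [472.6, -349.4]] [ 500.95443928 -326.15803583]
axis 0.679162032888616 73.11800014954737
plate [[524.5, -273.2], [557.9, -316.0]] [ 541.20689017 -294.6136572 ] 54.339845799656565 0.6639101609170845
block [[525.6, -288.5], [451.4, -347.6], [470.3, -369.4], [544.3, -313.1]]
```

View pics/c1.png

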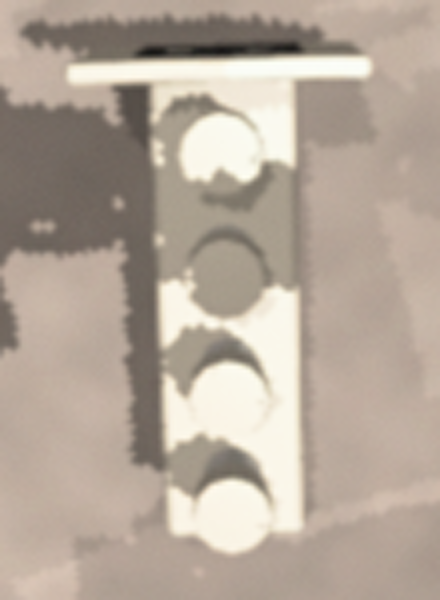

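Run:
```python
from h import *
q=quat(0.67-np.pi/2); C=[500.5,-326.8]
env.set_gripper(0.75,25)
env.move_pose(C+[110],q)
print(env.movel(C+[14],speed=90,guard=12), env.read_ee_pos())
env.set_gripper(0,28)
print(env.read_gripper_width(),env.read_grasp_force())
env.movel(C+[40],speed=60); print(env.read_force(),env.read_grasp_force())
env.movel(C+[130],speed=120)
a=1.27; T=np.array([495,-71])-85*np.array([np.cos(a),np.sin(a)])
env.move_pose([*T,200],quat(a-np.pi/2))
k=vision.get_calibration("wrist"); np.save("k2.npy",k,allow_pickle=True)
im=vision.read_camera("wrist");cv2.imwrite("pics/w2.png",im[:,:,::-1])
for qn,z in [("tray",0),("bar",116),("reader",0)]:
    print(qn,[(np.round(d["point"]).tolist(),round(d["confidence"],2),np.round(px("wrist",d["point"],z,k),1)) for d in models.place_of("wrist",qn)][:3])
print(env.read_time_s(),env.read_gripper_width(),env.read_grasp_force(),env.read_ee_pos())
```

```text
False [ 500.81465398 -327.0487356    14.69965627]
0.3443164214797061 28.9703831076622
[ 0.32587828  0.23961791 -1.72997529] 28.269249200820923
tray [([323.0, 104.0], 0.56, array([490.7, -72.2,   0. ])), ([332.0, 180.0], 0.44, array([ 479.5, -131.8,    0. ]))]
bar []
reader []
10.1 0.34862075920789953 28.259652256965637 [ 469.79510242 -152.98859351  199.123497  ]
```

View pics/w2.png

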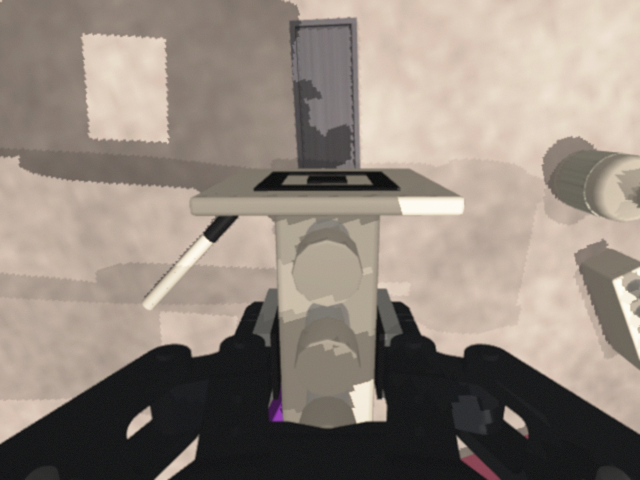

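The carrier is held straight. The tray is ahead, with its far end corners at (290,20) and (357,18) and its near part hidden behind the plate.

```bash
python3 - <<'E'
from h import *
k=np.load("k2.npy",allow_pickle=True).item()
W=lambda uv,z=10:px("wrist",uv,z,k)[:2]
L0,L1,R0,R1=[W(p) for p in[(290.5,20),(299,164),(356.5,18),(359,164)]]
print(np.round([L0,L1,R0,R1],1).tolist())
for a,b in((L0,L1),(R0,R1)): d=a-b; print("edge ang",np.arctan2(d[1],d[0]))
d=L0-R0; print("end ang",np.arctan2(d[1],d[0])-np.pi/2,np.hypot(*d),"near w",np.hypot(*(L1-R1)))
# top camera fit: dark tray
im=vision.read_camera("top"); cv2.imwrite("pics/t2.png",cv2.resize(im[245:305,300:385,::-1],None,fx=8,fy=8,interpolation=2))
im=cv2.imread("pics/w2.png"); cv2.imwrite("pics/w2c.png",cv2.resize(im[5:180,270:380],None,fx=3.4,fy=3.4,interpolation=2))
for z in (0,4,10):
  for c in ((341,275),): print(z,px("top",c,z)[:2])
E
python3 -c "
import cv2,numpy as np
a=cv2.imread('pics/t2.png');b=cv2.imread('pics/w2c.png');a=cv2.resize(a,None,fx=.6,fy=.6);c=np.zeros((600,800,3),np.uint8);c[:a.shape[0],:a.shape[1]]=a;c[:b.shape[0],420:420+b.shape[1]]=b[:600,:380];cv2.imwrite('pics/m2.png',c);print(a.shape,b.shape)"
```

```text
[[485.7, -8.4], [458.7, -110.7], [532.7, -21.6], [504.6, -124.9]]
edge ang 1.3120600693172804
edge ang 1.3053936222701403
end ang 1.2970530354979273 48.745048530800624 near w 48.069861433075545
0 [497.69967683 -70.20842355]
4 [497.66385426 -69.99125986]
10 [497.6101204  -69.66551432]
(288, 408, 3) (595, 374, 3)
```

View pics/m2.png

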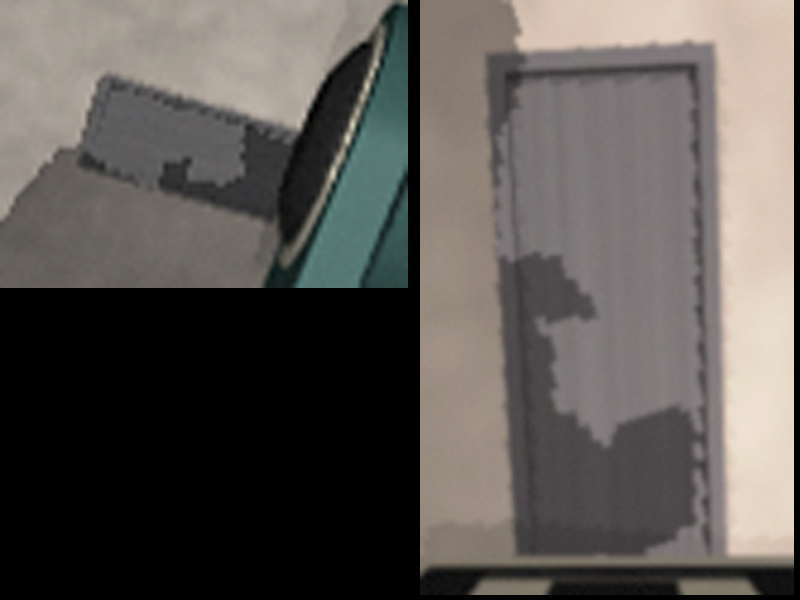

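Run:
```python
from h import *
k=np.load("k2.npy",allow_pickle=True).item()
W=lambda uv,z=10:px("wrist",uv,z,k)[:2]
L0,R0,L1,R1=[W(p) for p in[(289.7,21.2),(356.8,18),(298.2,166.8),(360.3,166.8)]]
d=L0-L1;e=R0-R1;a=(np.arctan2(d[1],d[0])+np.arctan2(e[1],e[0]))/2
u=np.array([np.cos(a),np.sin(a)]); n=np.array([-u[1],u[0]])
far=((L0+R0)/2)@u; lat=np.mean([p@n for p in(L0,R0,L1,R1)])
C=u*(far-60)+n*lat; print(a,C, [round(p@n-lat,1) for p in(L0,R0,L1,R1)],(L0-R0)@u)
q=quat(a-np.pi/2); C=C.tolist()
env.move_pose(C+[70],q); env.movel(C+[28],speed=60)
print(env.read_ee_pos(),env.read_force())
print(env.movel(C+[17],speed=15,guard=5),env.read_ee_pos(),env.read_force(),env.read_time_s())
```

```text
1.3116998151475612 [493.53465698 -73.36805848] [np.float64(24.8), np.float64(-24.8), np.float64(24.9), np.float64(-24.9)] -0.06691654276619419
[493.7032795  -73.38994126  28.24468489] [ 0.92164486  0.12282972 -1.46801757]
True [493.45837766 -73.36838908  18.43983934] [-1.65762905  0.23335744  6.13850581] 12.2833
```

Run:
```python
from h import *
env.set_gripper(0.75); env.wait(0.3)
p=env.read_ee_pos(); env.movel([p[0],p[1],40],speed=60); env.movel([p[0],p[1],150],speed=150)
a=-0.78; T=np.array([570,179])+120*np.array([np.cos(a),np.sin(a)])
env.move_pose([*T,330],quat(a+np.pi/2))
k=vision.get_calibration("wrist"); np.save("k3.npy",k,allow_pickle=True)
im=vision.read_camera("wrist");cv2.imwrite("pics/w3.png",im[:,:,::-1])
for qn,z in [("bar",116),("reader",0),("lens",60),("glass",56),("label",56),("carrier",4)]:
    print(qn,[(np.round(d["point"]).tolist(),round(d["confidence"],2),np.round(px("wrist",d["point"],z,k),1)) for d in models.place_of("wrist",qn)][:3])
print(env.read_time_s())
```

```text
bar []
reader [([334.0, 75.0], 0.55, array([574.4, 183. ,   0. ]))]
lens [([330.0, 278.0], 0.79, array([721.1,  31.5,  60. ]))]
glass [([334.0, 56.0], 0.73, array([565.4, 189.5,  56. ]))]
label [([145.0, 171.0], 0.96, array([507.1, -21.5,  56. ]))]
carrier [([128.0, 192.0], 0.71, array([496. , -74.8,   4. ])), ([2.0, 413.0], 0.64, array([ 558.7, -452. ,    4. ]))]
15.8917
```

View pics/w3.png

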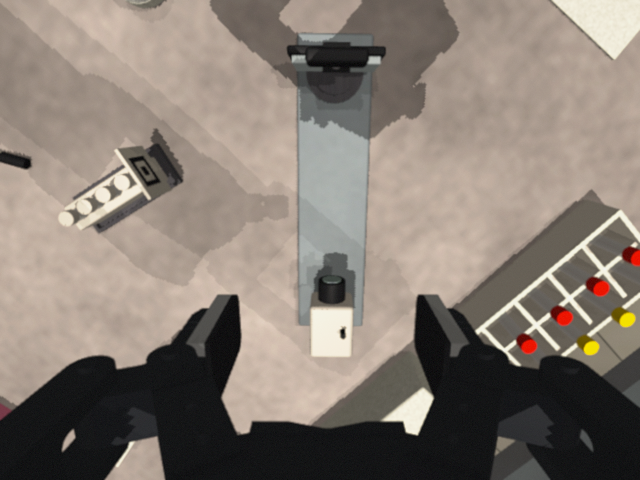

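The carrier stands in the tray at (115,185), with its plate at (147,170) towards the mirror. The bar spans columns 308–367 at about row 55, and the lens is at (330,278).

```bash
python3 -c "
import cv2
im=cv2.imread('pics/w3.png')[25:110,280:395]; im=cv2.convertScaleAbs(im,alpha=2.2,beta=20)
cv2.imwrite('pics/w3c.png',cv2.resize(im,None,fx=6,fy=6,interpolation=2))"
```

```text
(no output)
```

View pics/w3c.png

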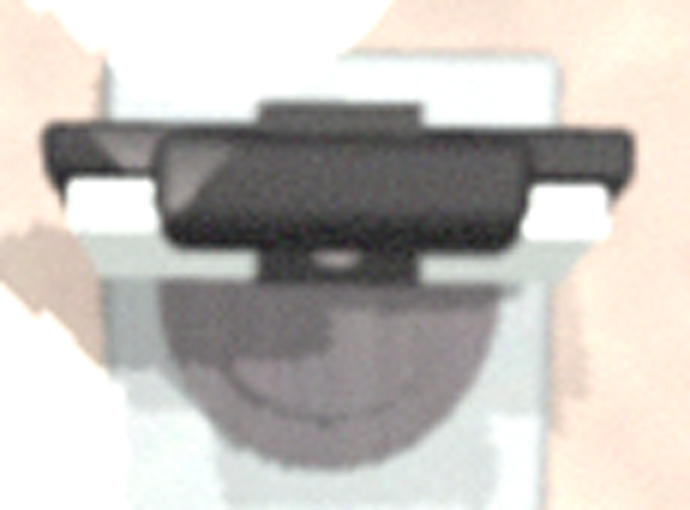

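Run:
```python
from h import *
k=np.load("k3.npy",allow_pickle=True).item()
W=lambda uv,z:px("wrist",uv,z,k)[:2]
e=[W((306.7,48),130),W((367.5,48),130)]; print("bar len",np.hypot(*(e[0]-e[1])), "ang",np.arctan2(*(e[1]-e[0])[::-1]))
bar=W((337,55),130); bar2=(e[0]+e[1])/2; lens=W((331.5,277),60); mark=W((147,170),56)
mid0,mid1=W((335.5,37),10),W((330.5,325),10)
d=lens-bar; b=mid1-mid0; ang=lambda v:np.arctan2(v[1],v[0])
print("bar",bar,"backedge",bar2,"lens",lens,np.hypot(*d),ang(d),"base",ang(b),np.hypot(*b))
u=np.array([np.cos(1.3117),np.sin(1.3117)]); m2=np.array([493.46,-73.37])+54*u
for m in(mark,m2): print("mark",m,np.hypot(*(m-bar)),ang(m-bar),"theta",(ang(d)-ang(m-bar))/2)
for y in(ang(d),ang(d)+np.pi):
  for t in(0,.55): print(np.round(env.ik([*bar,105],quat(y-t)),2))
```

```text
bar len 46.87546020023686 ang 0.7900390825647965
bar [574.00616992 183.39183288] backedge [570.43364345 187.00750778] lens [720.83206777  33.44441437] 209.8620322929352 -0.7959159740915535 base -0.7949986155066187 328.5589487145169
mark [508.14228636 -19.44537258] 213.26270906382766 -1.8847686493566926 theta 0.5444263376325695
mark [507.2951859  -21.17241738] 215.1671161587951 -1.8860342250593736 theta 0.5450591254839101
[ 0.27  0.02  1.75 -0.    1.37  1.06]
[ 0.27  0.02  1.75 -0.    1.37  1.61]
[ 0.27  0.02  1.75 -0.    1.37 -2.08]
[ 0.27  0.02  1.75 -0.    1.37 -1.53]
```

Run:
```python
from h import *
a=-0.795; B=[572.9,184.7]; q=quat(a)
env.move_pose(B+[190],q)
print(env.movel(B+[105],speed=80,guard=10),env.read_ee_pos())
f0=env.read_force()
env.set_gripper(0,25); env.wait(.2)
d=env.read_force()-f0; y=np.array([np.cos(a),np.sin(a)])
print("w",env.read_gripper_width(),env.read_grasp_force(),"df",d,"along y",d[:2]@y,env.read_ee_pos(),env.read_moment(),env.read_time_s())
im=vision.read_camera("scene");cv2.imwrite("pics/s4.png",cv2.resize(im[130:330,240:480,::-1],None,fx=3,fy=3,interpolation=2))
```

```text
False [573.18892172 184.75834535 105.61444454]
w 0.13106702560546776 30.294637084007263 df [ 5.9165724  -6.11402391 -0.77244605] along y 8.50786466743944 [573.62780321 184.05063797 105.36094971] [-0.70510854 -0.72412346  0.06505171] 19.3667
```

View pics/s4.png

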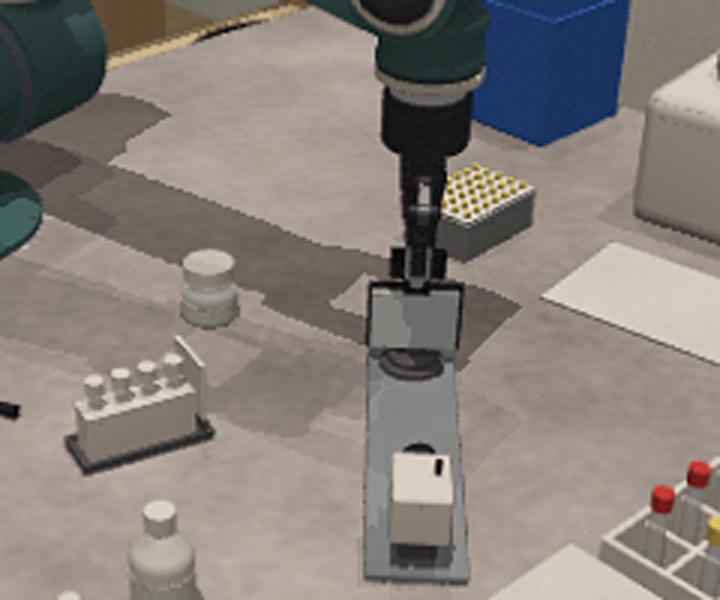

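The fingers hold the bar, well clear of the glass below it. The carrier stands in the tray. Next I turn the mirror in steps, watching the force.

Run:
```python
from h import *
a=-0.795; B=[574.0,183.6,105]
env.movel(B,ori=quat(a),speed=20); env.set_gripper(0,50)
print(env.read_force())
for t in np.linspace(0,.542,6)[1:]:
    env.movel(B,ori=quat(a-t),speed=30)
    print(round(t,2),np.round(env.read_force(),1),np.round(env.read_moment(),2),round(env.read_grasp_force(),1),env.read_time_s())
env.wait(.4)
r=R.from_quat(env.read_eef_rot()).as_matrix()[:,1]; print("yaw moved",a-np.arctan2(r[1],r[0]),env.read_ee_pos(),env.read_gripper_width())
im=vision.read_camera("scene");cv2.imwrite("pics/s5.png",cv2.resize(im[130:330,240:480,::-1],None,fx=3,fy=3,interpolation=2))
```

```text
[-5.38142209  1.37458194  5.52580666]
0.11 [-5.4  2.3  5.6] [0.51 0.95 0.06] 53.2 20.1417
0.22 [-5.9  2.3  5.9] [0.64 0.99 0.08] 53.2 20.4
0.33 [-6.3  2.8  5.4] [0.67 1.01 0.12] 53.2 20.6583
0.43 [-6.1  3.5  6.3] [0.73 0.98 0.14] 53.2 20.9167
0.54 [-6.1  3.9  5.2] [0.82 0.97 0.08] 53.2 21.175
yaw moved 0.5415741831618729 [573.69380451 184.14042192 105.35036877] 0.12783307202238073
```

View pics/s5.png

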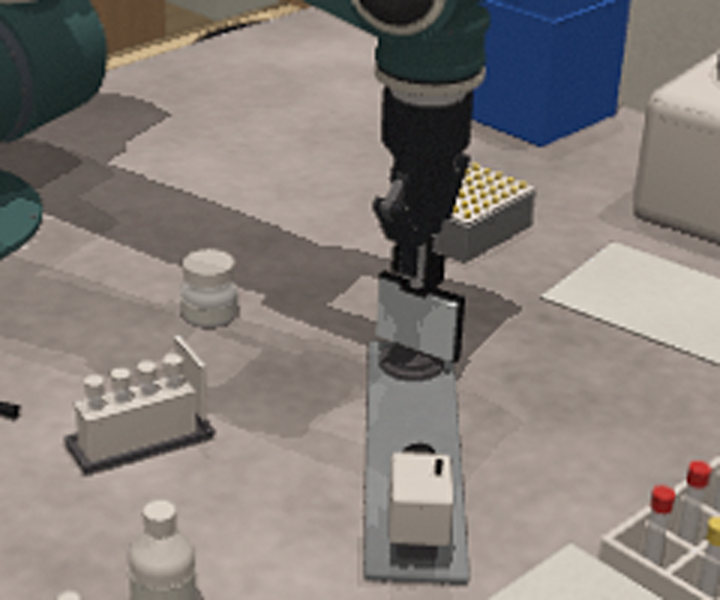

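Run:
```python
from h import *
e=[px("scene",(240+x/3,130+y/3),94)[:2] for x,y in((378,274),(463,294))]
d=e[1]-e[0]; n=np.arctan2(d[1],d[0])-np.pi/2; t=-0.795-n
print("mirror angle by picture",t,"edge",np.hypot(*d))
if abs(t-.542)<.1: print(env.hand_in())
```

```text
mirror angle by picture 0.3860269506545274 edge 81.32056410501626
```

Run:
```python
from h import *
k=vision.get_calibration("scene"); f=240/np.tan(np.radians(k["vfov"]/2)); Ti=np.linalg.inv(k["pose"])
K=np.array([[f,0,k["cx"]],[0,f,k["cy"]],[0,0,1]])
def proj(P):return cv2.projectPoints(np.array(P,float),cv2.Rodrigues(Ti[:3,:3])[0],Ti[:3,3],K,np.array(k["distortion"]))[0][:,0]
def S(p): return (p-[240,130]+.5)*3-.5
def corners(t,w=47,z0=40,z1=92):
    n=-0.795-t; l=np.array([-np.sin(n),np.cos(n)]); B=np.array([573.6,184.1])
    return [[*(B+s*w*l),z] for s,z in((-1,z0),(1,z0),(1,z1),(-1,z1))]
A=cv2.cvtColor(cv2.imread("pics/s4.png"),6).astype(np.float32);Bm=cv2.cvtColor(cv2.imread("pics/s5.png"),6).astype(np.float32)
print(S(proj(corners(0))).round(),S(proj(corners(.542))).round())
cv=np.float32([[0,200],[300,200],[300,0],[0,0]])
res=[]
for off in [(i,j) for i in range(-6,7,3) for j in range(-6,7,3)]:
  Hm=lambda t:cv2.getPerspectiveTransform((S(proj(corners(t)))+off).astype(np.float32),cv)
  a=cv2.warpPerspective(A,Hm(0),(300,200))
  for t in np.arange(.3,.76,.03):
    b=cv2.warpPerspective(Bm,Hm(t),(300,200)); res.append((np.corrcoef(a.ravel(),b.ravel())[0,1],round(t,2),off))
for o in sorted(set(r[2] for r in res)): print(max(r for r in res if r[2]==o))
```

```text
[[363. 335.]
 [466. 339.]
 [470. 290.]
 [365. 286.]] [[370. 322.]
 [459. 353.]
 [464. 303.]
 [373. 273.]]
(np.float64(0.6945057498387792), np.float64(0.42), (-6, -6))
(np.float64(0.6380832334981618), np.float64(0.39), (-6, -3))
(np.float64(0.5544212784101291), np.float64(0.33), (-6, 0))
(np.float64(0.4945470286952901), np.float64(0.3), (-6, 3))
(np.float64(0.4715644262612451), np.float64(0.3), (-6, 6))
(np.float64(0.6774173581550138), np.float64(0.45), (-3, -6))
(np.float64(0.6197490369659995), np.float64(0.42), (-3, -3))
(np.float64(0.5444210536122862), np.float64(0.3), (-3, 0))
(np.float64(0.48955327578292207), np.float64(0.3), (-3, 3))
(np.float64(0.4683718505102514), np.float64(0.3), (-3, 6))
(np.float64(0.6521242560058402), np.float64(0.42), (0, -6))
(np.float64(0.6045277332317607), np.float64(0.39), (0, -3))
(np.float64(0.5259537554289279), np.float64(0.3), (0, 0))
(np.float64(0.4714328254122262), np.float64(0.3), (0, 3))
(np.float64(0.4550122698836932), np.float64(0.3), (0, 6))
(np.float64(0.6404190138067892), np.float64(0.45), (3, -6))
(np.float64(0.6008679648718017), np.float64(0.42), (3, -3))
(np.float64(0.5196060666463329), np.float64(0.3), (3, 0))
(np.float64(0.4704654585528437), np.float64(0.3), (3, 3))
(np.float64(0.46382899214317375), np.float64(0.3), (3, 6))
(np.float64(0.68761036604505), np.float64(0.42), (6, -6))
(np.float64(0.6741527750118557), np.float64(0.42), (6, -3))
(np.float64(0.6185568059154751), np.float64(0.33), (6, 0))
(np.float64(0.590992441658462), np.float64(0.3), (6, 3))
(np.float64(0.611800785821674), np.float64(0.3), (6, 6))
```

Run:
```python
from h import *
now=vision.read_camera("scene")[:,:,::-1]
old=cv2.imread("pics/scene0.png")
for n,im in(("rest",old),("now",now)):
    g=cv2.cvtColor(np.ascontiguousarray(im),6); print(n)
    print("     "+" ".join(f"{c:3d}" for c in range(358,400)))
    for r in range(217,256): print(r," ".join(f"{v:3d}" for v in g[r,358:400]))
```

```text
rest
     358 359 360 361 362 363 364 365 366 367 368 369 370 371 372 373 374 375 376 377 378 379 380 381 382 383 384 385 386 387 388 389 390 391 392 393 394 395 396 397 398 399
217 153 153 154 157 157 157 155 151 149 149 152 130  49  10  15  16  15  12  15  17  17  20  16  16  16  16  20  20  16  18  42 139 128 125 127 107  67  98 141 137 139 136
218 148 149 149 150 152 151 152 152 149 148 152 129  50  13  18  19  19  14  15  18  19  18  16  15  17  18  18  16  13  11  46 152 152 151 142 139 137 135 134 134 142 141
219 148 147 145 144 147 150 151 151 149 149 152 131  52  12  15  18  16  17  16  17  14  21  15  18  16  15  16  19  17  12  45 152 151 148 148 147 135 132 140 142 143 142
220 146 146 145 146 145 147 150 149 148 147 152 126  50  14  16  13  18  19  15  14  16  18  13  21  16  15  17  13  12  10  49 155 150 149 146 147 148 144 144 143 145 146
221 148 148 146 145 143 144 146 148 147 148 151 107  37  10  15  11  12  14   9  15  20   9  12  15  20  19  17  15  14   8  87 148 148 147 145 144 143 143 141 141 142 143
222 146 148 148 147 147 143 144 148 150 151 150 155  84  53  5
[... 11970 characters left out ...]
 149 152 150
252 125 124 123 124  96 113 117 121  93  52  59  73  77  70  60  51  50  46  49  44  45  46  44  47  47  58  74  77  76  42  77  80  82  85  98  96  90 150 149 149 148 149
253 125 122 122 123 103 112 117 118 120  93  53  60  68  72  76  74  65  60  59  53  55  58  49  59  75  73  72  64  45  62  59  58  86  86 100  95 104 151 148 148 147 147
254 125 124 123 126 103 114 117 115 117 123  88  58  47  52  70  83  84  84  86  84  87  89  87  71  70  62  55  46  57 121  81  75 124  86  98  94 154 152 148 149 148 149
255 126 125 126 127 103 113 115 115 118 132 138 115  84  58  49  36  50  52  62  61  61  61  61  47  44  46  62  89 122 122 139 137 141 111  86  93 142 149 150 149 149 150
```

The pixel profile settles the angle. The glass's top and bottom edges both slope 0.33, which is what 0.54 rad predicts, so my reading of corners by eye was too rough. I'm handing in.

Run:
```python
from h import *
print(env.read_grasp_force(),env.read_time_s()); print(env.hand_in())
```

```text
53.1699675321579 21.675
the job is handed in; nothing more can be done
None
```

I handed the job in at 21.7 s: the carrier stands released in the tray with its plate towards the mirror, and the gripper holds the mirror at about 0.54 rad, aimed at the mark; the hand-in returned no verdict.

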